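# Stir the roasting nuts and put the paddle back

### The arm

A 7-joint arm with a two-finger parallel gripper is mounted at the origin on the work surface. World frame = base frame: x ahead of the robot, y to its left, z up, the work surface at z = 0. Lengths are in m, angles in rad, forces in N, time in s.
With the tool pointing down it reaches from about 0.4 to 0.925 m from the base axis. Payload 4.1 kg.
Tool frame: the origin (TCP) lies between the finger pads; the fingertips stand 19 mm ahead of it and the grasp point (between the pads) is the TCP; z points along the fingers, y is the direction in which the jaws open and shut (so a half turn about z gives the same grasp; the last joint's range is limited). The gripper opens to 85 mm and grips with 20 to 120 N. Pads are 22 mm wide; open, the fingers measure 114 mm over their backs; the gripper's body (76 mm by 85 mm) begins 54 mm behind the grasp point. The pads swing forward as they close: fully open they stand 13 mm farther back than shut.
Start: joints at [1.056, 0.398, 0.045, 1.537, -0.019, 1.207, -0.051], TCP at [0.263, -0.595, 0.25] pointing down, gripper open.
Joint ranges: [-2.82, 2.82], [-0.49, 2.23], [-1.37, 1.46], [0, 2.46], [-1.36, 4.5], [0.23, 2], [-2.94, 2.94]. Speed limits (rad/s): [2.57, 2.57, 3.14, 3.14, 3.14, 3.14, 3.14].

### API

Orientations are given as a unit quaternion [x, y, z, w].
In Python, from workcell import bot gives the robot as it stands.
- The arm moves only by the tool play_rows, never from a script. Its arguments are lists of equal length, an entry for each row: "slide": the shift along the tool's x, y, z in cm, a list of three; "rotation": the turn, a rotation vector about the tool's x, y, z in degrees, a list of three. A call has 1 to 10 rows; each row is the pose to reach, as a shift and turn from the pose measured when the call began, along the tool's axes at that moment; what a row does not reach only later rows make up. A row lasts 1/12 s, in which the tool goes at most 41.7 mm and 7.16 degrees, less where a joint would pass 70% of its speed; a pose out of reach is approached as far as the arm can. A call with a gripper value outside its range is refused whole. "fingers" is the opening, from 0 (shut) to 1 (fully open), set as the call begins (left out, the last holds). The fingers move at their own pace and stop on an object; the grip force is fixed at half the most. Time passes only in rows, so rows that repeat a pose let the fingers close. It gives the time, the measured TCP pose, the force and the opening at its end, in the units of the state.
- bot.read_state(): the state, without advancing time (a new reading comes with each control period).
- bot.capture(name): name is "side" or "top" or "wrist"; returns the picture (400x640x3 uint8, blue, green, red); there is no depth.
- bot.get_calibration(name): a dict with "K" (3x3 intrinsics, pixels), "pose" (4x4, takes a point from camera to world coordinates). Camera axes: x right, y up, looking along -z (the intrinsics and any distortion apply to the point x, -y, -z); pixel columns grow to the right and rows downward; lengths in m; the calibration is good to about 2 mm. A picture is of the moment at which its call begins: read the wrist's pose just before it. get_calibration takes no time and is no camera call; for the wrist camera it gives the pose at the moment of the call.
- bot.job_done(): hands the job in, once; it reports no verdict.
The state is a dict: "t": time; "q": joint angles; "joint_vel": joint speeds; "effort": joint torques, N m; "tcp_pos": TCP position; "orientation": TCP orientation; "wrist_force": force on the tool from outside, world axes, zero at the start; "moment": the same for the moment, N m; "width": finger opening in m.
Only numpy, scipy, OpenCV 4.12 (cv2) and the standard library are available. Lean on these libraries where they do the work, as an engineer would, in place of code of your own. Each camera call takes 0.05 s, during which the arm holds its last target. There are 200 camera calls.

### The job

Take the wooden paddle from its caddy, feel its edge gently down onto the floor of the roasting pan beside the handle nearest the robot, and from there stir the nuts with it two full turns clockwise (seen from above), keeping the edge right down by the floor and about midway between the pan's centre and its wall. Keep stirring if need be until both sides of the line through the two pan handles clearly hold at least one large nut and one small nut, with every nut still in the pan. Then stand the paddle back in the caddy and let go; do not touch the nuts with the fingers or disturb the kettle, the paper roll or the jar.

Things in the scene. Friction and masses are not known exactly. Their poses are not given: they have to be found in the camera images.
- pan: fixed round aluminium roasting pan on a cast-iron burner; origin on the table under its centre, z up. Flat floor, inner radius 115, outer 120; floor 36 and rim 91 above the table. Two steel wire loop handles stick out along x and -x to 152 from the centre, 80 above the table; the -x handle is the one nearest the robot (within 0.4 rad). It stands left or right of the middle, the caddy on the other side
- pan_floor (a point): centre of the pan's flat inner floor; axes as the pan: -x towards the near handle, +y the pan's left side seen from the robot, z up
- caddy: fixed open-topped steel box, 52 (x) by 94 (y) by 90 high, walls and floor 5 thick, so 42 by 84 inside; origin at the centre of its underside, z up, -x side towards the robot (within about 0.35 rad)
- paddle: loose wooden stirring paddle of 12 mm board, 195 long, 35 to 70 g; origin at the centre of its bottom edge, z up the handle, x across the 12, y across the width: blade 36 wide for 85, then handle 20 wide. It starts with its foot at the caddy's far wall, leaning over the near rim towards the robot, z axis 0.35 rad from upright, y along the caddy's y. Let go upright in the caddy it stays standing or tips against a wall
- paddle_edge (a point): the centre of the paddle's bottom edge (the paddle's origin), the part that stirs. A nut can jam where the gap between blade and pan wall is about the nut's width, and can stop the blade on its way down
- paddle_grip (a point): point on the paddle's handle axis 150 from the bottom edge, where it is well gripped across its 20 width; pushed hard on its broad face the paddle can pivot in the fingers
- chestnut0_mid (a point): middle of a loose large nut: brown, round, 36 across, 28 high, flat base, 14 to 25 g; all four start on the pan's left (+y) half
- chestnut1_mid (a point): middle of a loose large nut: brown, round, 36 across, 28 high, flat base, 14 to 25 g; all four start on the pan's left (+y) half
- chestnut2_mid (a point): middle of a loose large nut: brown, round, 36 across, 28 high, flat base, 14 to 25 g; all four start on the pan's left (+y) half
- chestnut3_mid (a point): middle of a loose large nut: brown, round, 36 across, 28 high, flat base, 14 to 25 g; all four start on the pan's left (+y) half
- hazelnut0_mid (a point): middle of a loose small nut: brown, round, 22 across, 19 high, flat base, 10 g; all five start on the pan's right (-y) half
- hazelnut1_mid (a point): middle of a loose small nut: brown, round, 22 across, 19 high, flat base, 10 g; all five start on the pan's right (-y) half
- hazelnut2_mid (a point): middle of a loose small nut: brown, round, 22 across, 19 high, flat base, 10 g; all five start on the pan's right (-y) half
- hazelnut3_mid (a point): middle of a loose small nut: brown, round, 22 across, 19 high, flat base, 10 g; all five start on the pan's right (-y) half
- hazelnut4_mid (a point): middle of a loose small nut: brown, round, 22 across, 19 high, flat base, 10 g; all five start on the pan's right (-y) half
- kettle: bystander: brass kettle, body radius 66, 140 high, spout reaching 105 from its axis; origin at the centre of its underside
- roll: bystander: upright paper roll, radius 42, 70 high; origin at the centre of its underside
- jar: bystander: glass jar, radius 30, 85 high; origin at the centre of its underside
There are look-alikes about, which are no part of the job. Several things have the shape of the paddle; the one meant has the colours described above. What is shaped like the part that bears chestnut2_mid but orange is not meant.

How it is judged:
On the way, in this order (a step that is already met when the one before it is completed fails the run):
1. the paddle's edge touches the pan's floor near the near handle (x of paddle_edge in the frame of pan_floor below -0.03 m and horizontal distance between paddle_edge and pan_floor below 0.112 m and y of paddle_edge in the frame of pan_floor between -0.03 and 0.03 m and z of paddle_edge in the frame of pan_floor below 0.012 m and z of paddle_edge in the frame of pan_floor below 0.008 m and contact force between paddle and pan above 0.5 N), for 0.1 s.
2. first turn, clockwise from above: the edge passes the left side of the pan within 12 mm of its floor, at least 30 mm from the pan's centre (y of paddle_edge in the frame of pan_floor above 0.03 m and horizontal distance between paddle_edge and pan_floor below 0.112 m and x of paddle_edge in the frame of pan_floor between -0.03 and 0.03 m and z of paddle_edge in the frame of pan_floor below 0.012 m), for 0.05 s.
3. first turn, clockwise from above: the edge passes the far-handle side of the pan within 12 mm of its floor, at least 30 mm from the pan's centre (x of paddle_edge in the frame of pan_floor above 0.03 m and horizontal distance between paddle_edge and pan_floor below 0.112 m and y of paddle_edge in the frame of pan_floor between -0.03 and 0.03 m and z of paddle_edge in the frame of pan_floor below 0.012 m), for 0.05 s.
4. first turn, clockwise from above: the edge passes the right side of the pan within 12 mm of its floor, at least 30 mm from the pan's centre (y of paddle_edge in the frame of pan_floor below -0.03 m and horizontal distance between paddle_edge and pan_floor below 0.112 m and x of paddle_edge in the frame of pan_floor between -0.03 and 0.03 m and z of paddle_edge in the frame of pan_floor below 0.012 m), for 0.05 s.
5. first turn, clockwise from above: the edge passes the near-handle side of the pan within 12 mm of its floor, at least 30 mm from the pan's centre (x of paddle_edge in the frame of pan_floor below -0.03 m and horizontal distance between paddle_edge and pan_floor below 0.112 m and y of paddle_edge in the frame of pan_floor between -0.03 and 0.03 m and z of paddle_edge in the frame of pan_floor below 0.012 m), for 0.05 s.
6. second turn, clockwise from above: the edge passes the left side of the pan within 12 mm of its floor, at least 30 mm from the pan's centre (all of step 2), for 0.05 s.
7. second turn, clockwise from above: the edge passes the far-handle side of the pan within 12 mm of its floor, at least 30 mm from the pan's centre (all of step 3), for 0.05 s.
8. second turn, clockwise from above: the edge passes the right side of the pan within 12 mm of its floor, at least 30 mm from the pan's centre (all of step 4), for 0.05 s.
9. second turn, clockwise from above: the edge passes the near-handle side of the pan within 12 mm of its floor, at least 30 mm from the pan's centre (all of step 5), for 0.05 s.
At the end, for the whole second after the job is handed in: Each side of the line through the pan handles holds the middle of at least one large and one small nut, 4 mm or more past the line; all nuts in the pan; paddle edge inside the caddy, under 25 mm above the table, tilted under 0.8 rad, at rest (y of any of chestnut0_mid, chestnut1_mid, chestnut2_mid, chestnut3_mid in the frame of pan_floor above 0.004 m and y of any of chestnut0_mid, chestnut1_mid, chestnut2_mid, chestnut3_mid in the frame of pan_floor below -0.004 m and y of any of hazelnut0_mid, hazelnut1_mid, hazelnut2_mid, hazelnut3_mid, hazelnut4_mid in the frame of pan_floor above 0.004 m and y of any of hazelnut0_mid, hazelnut1_mid, hazelnut2_mid, hazelnut3_mid, hazelnut4_mid in the frame of pan_floor below -0.004 m and horizontal distance between each of chestnut0_mid, chestnut1_mid, chestnut2_mid, chestnut3_mid, hazelnut0_mid, hazelnut1_mid, hazelnut2_mid, hazelnut3_mid, hazelnut4_mid and pan_floor below 0.116 m and z of each of chestnut0_mid, chestnut1_mid, chestnut2_mid, chestnut3_mid, hazelnut0_mid, hazelnut1_mid, hazelnut2_mid, hazelnut3_mid, hazelnut4_mid in the frame of pan_floor below 0.05 m and z of paddle_edge in the frame of caddy below 0.025 m and x of paddle_edge in the frame of caddy between -0.026 and 0.026 m and y of paddle_edge in the frame of caddy between -0.047 and 0.047 m and angle between paddle's own z axis and vertical below 0.8 rad and linear speed of paddle below 0.03 m/s); the robot touches nothing.
It fails at once if a finger touches a nut (contact force between the fingers and chestnut0 above 0.5 N or contact force between the fingers and chestnut1 above 0.5 N or contact force between the fingers and chestnut2 above 0.5 N or contact force between the fingers and chestnut3 above 0.5 N or contact force between the fingers and hazelnut0 above 0.5 N or contact force between the fingers and hazelnut1 above 0.5 N or contact force between the fingers and hazelnut2 above 0.5 N or contact force between the fingers and hazelnut3 above 0.5 N or contact force between the fingers and hazelnut4 above 0.5 N).
It fails at once if the paddle is rammed into the pan (over 80 N) (contact force between paddle and pan above 80 N).
It fails at once if a bystander is moved more than 20 mm or tipped (distance of any of kettle, roll, jar from where it was at the start of the episode above 0.02 m or angle between any of kettle, roll, jar's own z axis and vertical above 0.3 rad).
It also fails if it takes over 72 s, if anything falls off the work surface, if the arm or the gripper's body presses on something with over 40 N, if the wrist force passes 120 N, or if a joint passes its speed limit or range.

## Working session

There is one attempt and no reset: what is moved stays moved. The work goes in short steps, Python scripts to look and compute and a tool call to move; the robot and the scene stay as the last step left them, time stands still between calls to the robot, and variables do not carry over. Pictures are saved under pics/ and viewed, about 8 in all and at most 12, crops included, and the job is handed in when it is done.

Besides the shell and the picture viewer there is one more tool, called after "Call:" as name(argument=value, ...), one argument or row to a line, values as JSON. play_rows: Moves the arm, as the interface text tells. Its arguments: {"type":"object","properties":{"slide":{"type":"array","items":{"type":"array","items":{"type":"number"}}},"rotation":{"type":"array","items":{"type":"array","items":{"type":"number"}}},"fingers":{"type":"number"}},"required":["slide","rotation"]}

```bash
mkdir -p pics; ls; cat > h.py <<'E'
import numpy as np, cv2
from workcell import bot
from scipy.spatial.transform import Rotation as R
np.set_printoptions(precision=4,suppress=True)
def ray(cal,u,v):
    K=np.array(cal["K"]);P=np.array(cal["pose"])
    d=np.linalg.inv(K)@[u,v,1]; d=P[:3,:3]@[d[0],-d[1],-d[2]]
    return P[:3,3],d
def onz(cal,u,v,z):
    o,d=ray(cal,u,v); return o+d*(z-o[2])/d[2]
def proj(cal,p):
    P=np.array(cal["pose"]);c=P[:3,:3].T@(np.array(p)-P[:3,3]); q=np.array(cal["K"])@[c[0],-c[1],-c[2]]
    return q[:2]/q[2]
def tool(p):  # world point in tool axes, cm
    s=bot.read_state(); r=R.from_quat(s["orientation"])
    return r.inv().apply(np.array(p)-s["tcp_pos"])*100
E
python3 - <<'E'
from h import *
for n in ["top","side"]:
    cv2.imwrite(f"pics/{n}0.png",bot.capture(n)); c=bot.get_calibration(n); print(n,c)
s=bot.read_state();print(s["t"],s["tcp_pos"],R.from_quat(s["orientation"]).as_matrix(),s["width"])
E
```

```text
pics
top {'K': array([[477.6317,   0.    , 311.3461],
       [  0.    , 477.6317, 204.5708],
       [  0.    ,   0.    ,   1.    ]]), 'pose': array([[ 0.0136,  0.9713, -0.2377,  0.3179],
       [-0.9999,  0.0117, -0.0095,  0.0032],
       [-0.0064,  0.2378,  0.9713,  1.1669],
       [ 0.    ,  0.    ,  0.    ,  1.    ]])}
side {'K': array([[384.2606,   0.    , 315.8487],
       [  0.    , 384.2606, 200.342 ],
       [  0.    ,   0.    ,   1.    ]]), 'pose': array([[-0.9429,  0.222 , -0.2483,  0.334 ],
       [-0.3328, -0.6551,  0.6783,  0.6378],
       [-0.0121,  0.7222,  0.6916,  0.739 ],
       [ 0.    ,  0.    ,  0.    ,  1.    ]])}
0.1 [ 0.2624 -0.5941  0.2494] [[ 0.9147  0.404  -0.0008]
 [ 0.404  -0.9147  0.0015]
 [-0.0001 -0.0017 -1.    ]] 0.08603389410374228
```

View pics/top0.png

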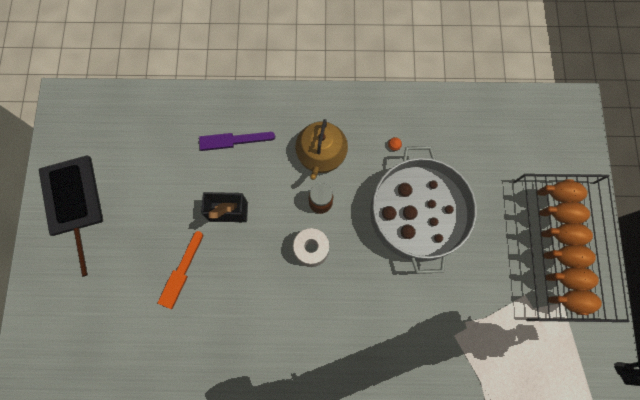

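View pics/side0.png

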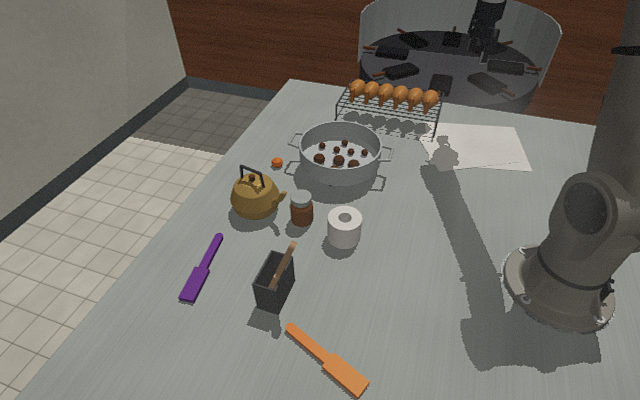

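The top view shows the caddy at about (225,207) with the brown paddle in it, the pan at (424,209) with handles at (419,152) and (428,266), the roll at (311,247), the jar at (321,198) and the kettle at (321,147). In the side view the paddle leans over the near rim, with its top at (293,245). Next I enlarge both areas to measure them.

```bash
python3 - <<'E'
from h import *
t=cv2.imread("pics/top0.png");s=cv2.imread("pics/side0.png")
a=cv2.resize(t[180:240,190:260],None,fx=5.5,fy=5.5,interpolation=cv2.INTER_CUBIC)  #330x385
b=cv2.resize(s[235:325,240:310],None,fx=3.67,fy=3.67,interpolation=cv2.INTER_CUBIC)
c=cv2.resize(t[140:280,360:490],None,fx=3.1,fy=3.1,interpolation=cv2.INTER_CUBIC) #434x403
im=np.zeros((600,800,3),np.uint8)
im[:330,:385]=a; bb=b[:270]; im[330:330+bb.shape[0],:bb.shape[1]]=bb; im[:434,390:390+c.shape[1]]=c[:434,:410]
cv2.imwrite("pics/crop1.png",im)
# pan rim: bright metal ellipse? try floor: bright blob contour
g=cv2.cvtColor(t,cv2.COLOR_BGR2HSV)
r=t[140:280,360:490]; cal=bot.get_calibration("top")
m=((g[...,2]>190)&(g[...,1]<25)).astype(np.uint8); m[:, :365]=0; m[:,480:]=0; m[:155]=0;m[265:]=0
cs,_=cv2.findContours(m,cv2.RETR_EXTERNAL,cv2.CHAIN_APPROX_NONE)
k=max(cs,key=cv2.contourArea); print(cv2.boundingRect(k),cv2.contourArea(k)); e=cv2.fitEllipse(cv2.convexHull(k)); print(e)
print(onz(cal,*e[0],0.036))
E
```

```text
Traceback (most recent call last):
ValueError: max() iterable argument is empty
```

View pics/crop1.png

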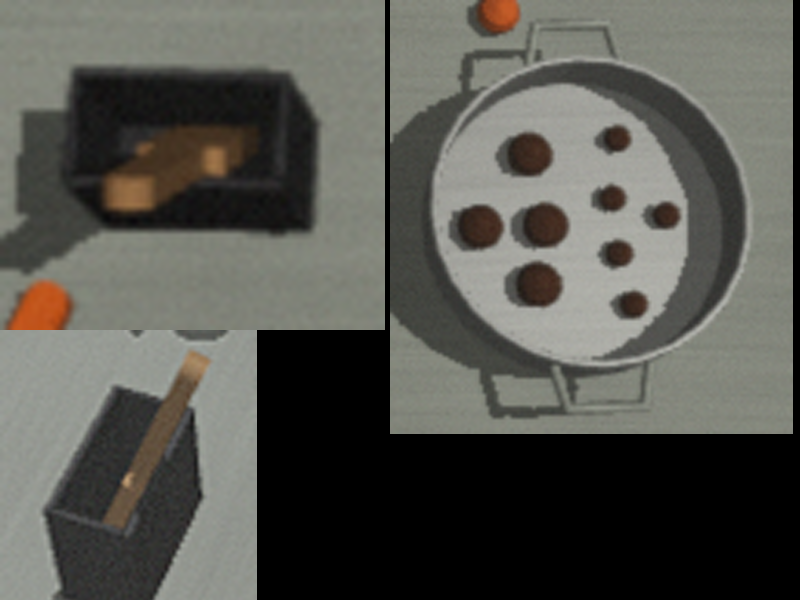

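The crop shows the caddy rim corners at (72,70), (290,72), (283,183) and (68,183), and the paddle's top end at (130,188). The pan rim spans X 432–748 and Y 58–367. The handle bar midpoints are (573,24) and (609,407). The four large nuts are on the left, the five small ones are on the right, and the near-handle spot is free.

```bash
python3 - <<'E'
from h import *
c=bot.get_calibration("top")
A=lambda x,y:(190+x/5.5,180+y/5.5); B=lambda x,y:(360+(x-390)/3.1,140+y/3.1); S=lambda x,y:(240+x/3.67,235+(y-330)/3.67)
Q=[onz(c,*A(*p),.09) for p in [(72,70),(290,72),(283,183),(68,183)]]; print("caddy",np.array(Q),np.mean(Q,0))
print("sides",[np.linalg.norm(Q[i]-Q[i-1]) for i in range(4)])
t=Q[1]+Q[2]-Q[0]-Q[3]; yaw=np.arctan2(-t[1],-t[0])-np.pi/2; print("caddy yaw",yaw)
P=[onz(c,*B(*p),.091) for p in [(432,210),(748,212),(578,58),(600,367)]]; print("rim",np.array(P)); print((P[0]+P[1])/2,(P[2]+P[3])/2)
f,n=onz(c,*B(573,24),.08),onz(c,*B(609,407),.08); print("handles",f,n,(f+n)/2,np.linalg.norm(f-n),np.arctan2(f[1]-n[1],f[0]-n[0]))
# paddle top by two views: top-face centre
o1,d1=ray(c,*A(130,190)); cs=bot.get_calibration("side"); o2,d2=ray(cs,*S(199,362))
M=np.stack([d1,-d2],1); k=np.linalg.lstsq(M,o2-o1,rcond=None)[0]; p1,p2=o1+d1*k[0],o2+d2*k[1]; print("top end",p1,p2)
for nm,px,z in [("roll",(311,247),.07),("jar",(320,190),.085),("kettle",(321,147),.14)]: print(nm,onz(c,*px,z))
E
```

```text
caddy [[0.6069 0.2673 0.09  ]
 [0.6071 0.1745 0.09  ]
 [0.5587 0.1751 0.09  ]
 [0.5576 0.2657 0.09  ]] [0.5826 0.2207 0.09  ]
sides [np.float64(0.049264332698316454), np.float64(0.09283282400665245), np.float64(0.04836115010276507), np.float64(0.09056067008416983)]
caddy yaw 0.007196712393261473
rim [[ 0.5753 -0.1302  0.091 ]
 [ 0.5766 -0.3654  0.091 ]
 [ 0.6962 -0.2439  0.091 ]
 [ 0.4595 -0.2502  0.091 ]]
[ 0.576  -0.2478  0.091 ] [ 0.5778 -0.247   0.091 ]
handles [ 0.7279 -0.2437  0.08  ] [ 0.4317 -0.2581  0.08  ] [ 0.5798 -0.2509  0.08  ] 0.2965141907633574 0.04855751799356378
top end [0.5338 0.2184 0.1858] [0.532  0.2181 0.1854]
roll [0.4852 0.0134 0.07  ]
jar [ 0.6181 -0.006   0.085 ]
kettle [ 0.7046 -0.0069  0.14  ]
```

```bash
cat >> h.py <<'E'
def rot(lean,yaw=0.): # tool frame, x ahead, y right, z down, tipped by lean forward
    return R.from_euler("z",yaw)*R.from_matrix([[np.cos(lean),0,np.sin(lean)],[0,-1,0],[np.sin(lean),0,-np.cos(lean)]])
def rel(p,Rt=None):
    s=bot.read_state(); r=R.from_quat(s["orientation"]); o=(np.array(p)-s["tcp_pos"])
    rv=np.degrees((r.inv()*(Rt or r)).as_rotvec())
    return (r.inv().apply(o)*100).round(2).tolist(), rv.round(1).tolist()
E
python3 - <<'E'
from h import *
print(rel([.45,-.2,.28],rot(.35))); print(rel([.508,.218,.259],rot(.35)))
E
```

```text
([33.09, -28.48, -3.02], [-4.3, 19.8, 23.6])
([55.28, -64.36, -0.86], [-4.3, 19.8, 23.6])
```

Call:
play_rows(
  slide=[
    [33.1,-28.5,-3],
    [33.1,-28.5,-3],
    [33.1,-28.5,-3],
    [33.1,-28.5,-3],
    [33.1,-28.5,-3],
    [33.1,-28.5,-3],
    [33.1,-28.5,-3],
    [33.1,-28.5,-3],
    [33.1,-28.5,-3],
    [33.1,-28.5,-3],
  ],
  rotation=[
    [-4.3,19.8,23.6],
    [-4.3,19.8,23.6],
    [-4.3,19.8,23.6],
    [-4.3,19.8,23.6],
    [-4.3,19.8,23.6],
    [-4.3,19.8,23.6],
    [-4.3,19.8,23.6],
    [-4.3,19.8,23.6],
    [-4.3,19.8,23.6],
    [-4.3,19.8,23.6],
  ],
  fingers=1,
)

```text
t: 0.93
tcp_pos: [0.4409, -0.217, 0.2783]
orientation: [0.985, -0.0, 0.174, 0.0]
wrist_force: [-0.1, 0.2, 0.6]
width: 0.0855
```

```bash
python3 - <<'E'
from h import *
s=bot.read_state();print(s["t"],s["tcp_pos"]); print(rel([.508,.218,.259],rot(.35)))
E
```

```text
0.9333 [ 0.4409 -0.217   0.2783]
([5.62, -43.51, 4.07], [0.1, -0.0, -0.0])
```

Call:
play_rows(
  slide=[
    [5.6,-43.5,4.1],
    [5.6,-43.5,4.1],
    [5.6,-43.5,4.1],
    [5.6,-43.5,4.1],
    [5.6,-43.5,4.1],
    [5.6,-43.5,4.1],
    [5.6,-43.5,4.1],
    [5.6,-43.5,4.1],
    [5.6,-43.5,4.1],
    [5.6,-43.5,4.1],
  ],
  rotation=[
    [0,0,0],
    [0,0,0],
    [0,0,0],
    [0,0,0],
    [0,0,0],
    [0,0,0],
    [0,0,0],
    [0,0,0],
    [0,0,0],
    [0,0,0],
  ],
)

```text
t: 1.77
tcp_pos: [0.5038, 0.1939, 0.2602]
orientation: [0.985, -0.001, 0.175, 0.001]
wrist_force: [1.3, -0.4, 0.4]
width: 0.0855
```

Call:
play_rows(
  slide=[
    [0.25,-3,0.2],
    [0.25,-3,0.2],
    [0.25,-3,0.2],
  ],
  rotation=[
    [0,0,0],
    [0,0,0],
    [0,0,0],
  ],
)

```text
t: 2.02
tcp_pos: [0.506, 0.2264, 0.2586]
orientation: [0.985, 0.002, 0.174, -0.0]
wrist_force: [0.3, -0.5, 0.5]
width: 0.0852
```

```bash
python3 - <<'E'
from h import *
s=bot.read_state();print(s["t"],s["tcp_pos"]); c=bot.get_calibration("wrist"); im=bot.capture("wrist"); 
f=np.array([.602,.218,.007]); ax=np.array([-.343,0,.939])
for d in [.195,.15,.085]: 
    u=proj(c,f+d*ax); print(u); cv2.circle(im,tuple(int(v) for v in u),2,(0,255,0),-1)
cv2.imwrite("pics/w1.png",im); print(rel([.549,.218,.146],rot(.35)))
E
```

```text
2.0167 [0.506  0.2264 0.2586]
[336.167  218.0036]
[333.925  197.6243]
[331.7658 177.9981]
([0.16, 0.57, 12.02], [0.1, 0.0, 0.0])
```

View pics/w1.png

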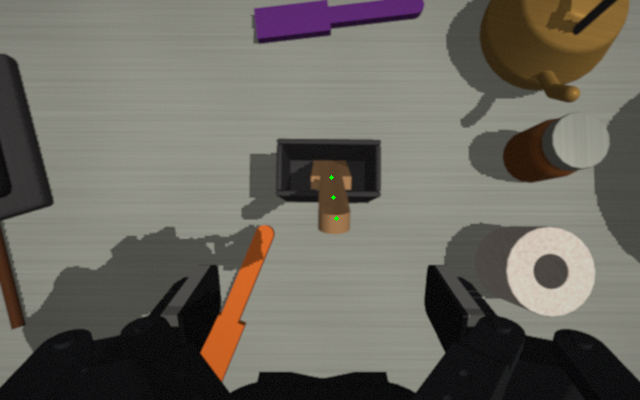

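The wrist view shows the paddle's top end at (334,222), within 4 px of my prediction at (336,218), so the estimate holds. Next I approach along the paddle axis.

Call:
play_rows(
  slide=[
    [-0.0,0.6,3],
    [-0.0,0.6,6],
    [-0.0,0.6,9],
    [-0.0,0.6,11],
    [-0.0,0.6,12],
    [-0.0,0.6,12],
  ],
  rotation=[
    [0,0,0],
    [0,0,0],
    [0,0,0],
    [0,0,0],
    [0,0,0],
    [0,0,0],
  ],
)

```text
t: 2.57
tcp_pos: [0.5467, 0.2138, 0.1425]
orientation: [0.985, -0.002, 0.172, 0.003]
wrist_force: [-0.3, -0.5, -0.5]
width: 0.0852
```

```bash
python3 - <<'E'
from h import *
s=bot.read_state();print(s["t"],s["tcp_pos"],s["wrist_force"]); print(rel([.549,.218,.146],rot(.35)))
cv2.imwrite("pics/w2.png",bot.capture("side")[150:350,180:440])
E
```

```text
2.5667 [0.5467 0.2138 0.1425] [-0.2526 -0.5118 -0.518 ]
([0.34, -0.42, -0.25], [0.4, 0.3, -0.1])
```

Call:
play_rows(
  slide=[
    [0.2,-0.4,-0.2],
    [0.2,-0.4,-0.2],
    [0.2,-0.4,-0.2],
  ],
  rotation=[
    [0.4,0.3,0],
    [0.4,0.3,0],
    [0.4,0.3,0],
  ],
)

```text
t: 2.87
tcp_pos: [0.5488, 0.2189, 0.1483]
orientation: [0.984, -0.001, 0.177, -0.001]
wrist_force: [-0.5, 0.6, 0.0]
width: 0.0854
```

Call:
play_rows(
  slide=[
    [0,0,0],
    [0,0,0],
    [0,0,0],
    [0,0,0],
    [0,0,0],
    [0,0,0],
    [0,0,0],
    [0,0,0],
  ],
  rotation=[
    [0,0,0],
    [0,0,0],
    [0,0,0],
    [0,0,0],
    [0,0,0],
    [0,0,0],
    [0,0,0],
    [0,0,0],
  ],
  fingers=0,
)

```text
t: 3.53
tcp_pos: [0.5488, 0.219, 0.1483]
orientation: [0.984, -0.001, 0.177, -0.001]
wrist_force: [-0.6, -0.1, 2.0]
width: 0.019
```

```bash
python3 - <<'E'
from h import *
s=bot.read_state();p=s["tcp_pos"];print(s["t"],p,s["wrist_force"],s["width"])
cv2.imwrite("pics/w2.png",cv2.resize(bot.capture("side")[150:350,180:440],None,fx=2,fy=2))
print(rel([p[0],.218,.27],rot(.35))); print(rel([.54,.1,.34],rot(0,.05)))
E
```

```text
3.5333 [0.5488 0.219  0.1483] [-0.5519 -0.1075  2.0058] 0.019021504184354655
([4.23, 0.07, -11.41], [-0.1, -0.3, -0.1])
([5.86, 11.85, -18.3], [0.4, -20.3, -3.0])
```

View pics/w2.png

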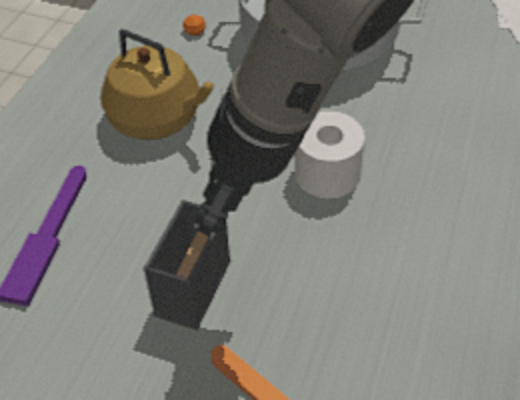

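Call:
play_rows(
  slide=[
    [0.2,0,-2],
    [0.4,0,-4],
    [0.8,0,-7],
    [1.2,0,-10],
    [1.5,0,-13],
    [1.5,0,-16],
    [1.5,0,-16],
  ],
  rotation=[
    [0,0,0],
    [0,0,0],
    [0,0,0],
    [0,0,0],
    [0,0,0],
    [0,0,0],
    [0,0,0],
  ],
)

```text
t: 4.17
tcp_pos: [0.5084, 0.2215, 0.3096]
orientation: [0.983, -0.0, 0.181, -0.002]
wrist_force: [0.6, 0.7, 0.5]
width: 0.0192
```

```bash
python3 - <<'E'
from h import *
s=bot.read_state();p=s["tcp_pos"];print(s["t"],p,s["wrist_force"],s["width"])
print(rel([.53,.0,.34],rot(0,.05))); print(rel([.515,-.251,.31],rot(0,.05)))
E
```

```text
4.1667 [0.5084 0.2215 0.3096] [0.5885 0.6876 0.4692] 0.01917638944638864
([3.14, 22.14, -2.16], [0.3, -20.9, -2.9])
([0.71, 47.25, 0.0], [0.3, -20.9, -2.9])
```

```bash
cat >> h.py <<'E'
PC=np.array([.578,-.248,.036]); PY=.05
def topan(w): return R.from_euler("z",-PY).apply(np.array(w)-PC)
def world(p): return PC+R.from_euler("z",PY).apply(p)
E
python3 - <<'E'
from h import *
c=bot.get_calibration("top")
B=lambda x,y:(360+(x-390)/3.1,140+y/3.1)
for x,y in [(530,153),(479,226),(545,225),(539,284)]: print("L",(topan(onz(c,*B(x,y),.052))*1000).round())
for x,y in [(618,138),(612,198),(666,215),(618,253),(633,304)]: print("s",(topan(onz(c,*B(x,y),.046))*1000).round())
print(rel(world([-.065,-.012,.28]),rot(0,.05)))
E
```

```text
L [55. 33. 16.]
L [-2. 77. 16.]
L [-3. 26. 16.]
L [-49.  35.  16.]
s [ 66. -38.  10.]
s [ 18. -29.  10.]
s [  3. -69.  10.]
s [-26. -29.  10.]
s [-66. -37.  10.]
([0.81, 48.47, -0.61], [0.3, -20.9, -2.9])
```

Call:
play_rows(
  slide=[
    [1,4,-1],
    [2,8,-1.5],
    [3,12,-2],
    [3.1,16,-2],
    [3.1,20,-2],
    [3.1,22.1,-2.1],
    [2.5,28,-1.5],
    [2,34,-1],
    [1.5,38,-0.5],
    [1,42,0],
  ],
  rotation=[
    [0,-5,0],
    [0,-10,-1],
    [0,-15,-2],
    [0.3,-20.9,-2.9],
    [0.3,-20.9,-2.9],
    [0.3,-20.9,-2.9],
    [0.3,-20.9,-2.9],
    [0.3,-20.9,-2.9],
    [0.3,-20.9,-2.9],
    [0.3,-20.9,-2.9],
  ],
)

```text
t: 5.0
tcp_pos: [0.5194, -0.1666, 0.3155]
orientation: [1.0, 0.025, -0.0, 0.0]
wrist_force: [1.0, -0.3, -0.4]
width: 0.0193
```

```bash
python3 - <<'E'
from h import *
s=bot.read_state();p=s["tcp_pos"];print(s["t"],p,s["wrist_force"],s["width"])
print(rel(world([-.065,-.012,.26]),rot(0,.05)))
E
```

```text
5.0 [ 0.5194 -0.1666  0.3155] [ 0.9846 -0.2903 -0.37  ] 0.01929219446609178
([-1.05, 9.62, 1.95], [0.0, 0.0, 0.0])
```

Call:
play_rows(
  slide=[
    [-1.5,4,1],
    [-2.7,8,2],
    [-2.7,8.6,3],
    [-2.7,8.6,5],
    [-2.7,8.6,5],
  ],
  rotation=[
    [0,0,0],
    [0,0,0],
    [0,0,0],
    [0,0,0],
    [0,0,0],
  ],
)

```text
t: 5.42
tcp_pos: [0.4937, -0.2547, 0.2608]
orientation: [1.0, 0.024, -0.004, -0.002]
wrist_force: [-0.6, 0.1, -1.4]
width: 0.0189
```

```bash
python3 - <<'E'
from h import *
s=bot.read_state();p=s["tcp_pos"];r=R.from_quat(s["orientation"]);print(s["t"],p,s["wrist_force"],topan(p), r.as_matrix())
e=p+r.apply([0,0,.15]); print("edge pan",topan(e))
I=np.zeros((480,800,3),np.uint8)
for n,i,(u0,v0),(a,b) in [("side",0,(280,90),(130,120)),("wrist",1,(0,0),(640,400))]:
    c=bot.get_calibration(n); im=bot.capture(n)
    for y in (-.018,.018): cv2.circle(im,tuple(int(v) for v in proj(c,p+r.apply([0,y,.15]))),1,(0,255,0),-1)
    cr=im[v0:v0+b,u0:u0+a]; cr=cv2.resize(cr,(390,360) if i==0 else (400,250)); I[:cr.shape[0],i*400:i*400+cr.shape[1]]=cr
cv2.imwrite("pics/p3.png",I)
E
```

```text
5.4167 [ 0.4937 -0.2547  0.2608] [-0.6367  0.1038 -1.394 ] [-0.0846 -0.0025  0.2248] [[ 0.9989  0.047  -0.0079]
 [ 0.0471 -0.9989  0.0038]
 [-0.0077 -0.0041 -1.    ]]
edge pan [-0.0857 -0.0019  0.0749]
```

View pics/p3.png

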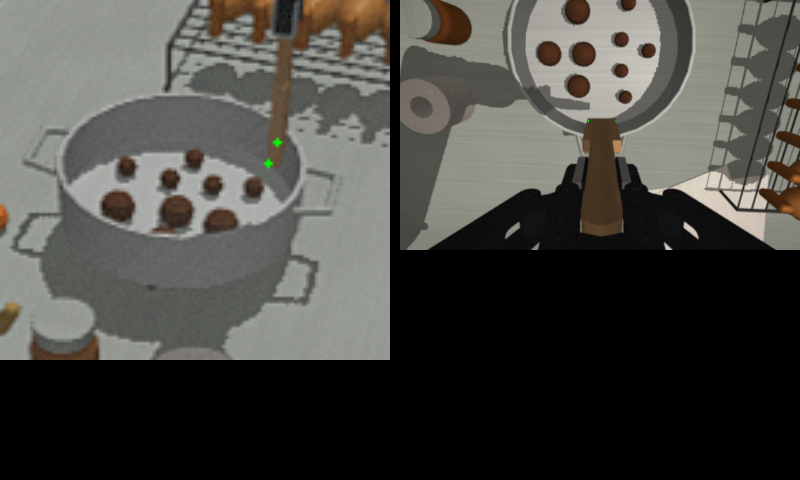

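The green predicted edge corners coincide with the blade's bottom edge, and the near-handle spot is free of nuts. I lower the paddle now.

Call:
play_rows(
  slide=[
    [0.2,0,2],
    [0.3,0,4],
    [0.3,0,5.5],
    [0.3,0,6.2],
    [0.3,0,6.2],
    [0.3,0,6.2],
  ],
  rotation=[
    [0,0,0],
    [0,0,0],
    [0,0,0],
    [0,0,0],
    [0,0,0],
    [0,0,0],
  ],
)

```text
t: 6.02
tcp_pos: [0.5001, -0.2522, 0.2036]
orientation: [1.0, 0.026, -0.001, -0.001]
wrist_force: [1.1, -0.2, 0.0]
width: 0.0192
```

Call:
play_rows(
  slide=[
    [0,0,0.2],
    [0,0,0.4],
    [0,0,0.5],
    [0,0,0.5],
  ],
  rotation=[
    [0,0,0],
    [0,0,0],
    [0,0,0],
    [0,0,0],
  ],
)

```text
t: 6.35
tcp_pos: [0.5002, -0.2523, 0.1988]
orientation: [1.0, 0.026, -0.0, -0.0]
wrist_force: [-0.2, -0.3, -0.0]
width: 0.0191
```

Call:
play_rows(
  slide=[
    [0,0,0.2],
    [0,0,0.4],
    [0,0,0.6],
    [0,0,0.8],
    [0,0,0.8],
  ],
  rotation=[
    [0,0,0],
    [0,0,0],
    [0,0,0],
    [0,0,0],
    [0,0,0],
  ],
)

```text
t: 6.77
tcp_pos: [0.4998, -0.2522, 0.1903]
orientation: [1.0, 0.026, -0.001, -0.001]
wrist_force: [-0.3, 0.2, -0.7]
width: 0.0193
```

Call:
play_rows(
  slide=[
    [0,0,0.1],
    [0,0,0.2],
    [0,0,0.3],
    [0,0,0.3],
  ],
  rotation=[
    [0,0,0],
    [0,0,0],
    [0,0,0],
    [0,0,0],
  ],
)

```text
t: 7.1
tcp_pos: [0.4997, -0.2522, 0.187]
orientation: [1.0, 0.026, -0.001, -0.001]
wrist_force: [0.4, -0.0, -0.2]
width: 0.0195
```

Call:
play_rows(
  slide=[
    [0,0,0.1],
    [0,0,0.2],
    [0,0,0.2],
    [0,0,0.2],
  ],
  rotation=[
    [0,0,0],
    [0,0,0],
    [0,0,0],
    [0,0,0],
  ],
)

```text
t: 7.43
tcp_pos: [0.5002, -0.2522, 0.1862]
orientation: [1.0, 0.026, -0.001, -0.0]
wrist_force: [-2.3, 0.1, 4.8]
width: 0.0193
```

Call:
play_rows(
  slide=[
    [0,0,0.1],
    [0,0,0.15],
    [0,0,0.15],
    [0,0,0.15],
  ],
  rotation=[
    [0,0,0],
    [0,0,0],
    [0,0,0],
    [0,0,0],
  ],
)

```text
t: 7.77
tcp_pos: [0.5004, -0.2521, 0.1861]
orientation: [1.0, 0.026, -0.001, 0.0]
wrist_force: [-1.6, 1.2, 8.3]
width: 0.019
```

The paddle met the floor at TCP z = 0.186 with 5 to 8 N. I lift 4 mm and stir at a radius of about 55 mm.

```bash
cat > stir.py <<'E'
from h import *
import sys
a0,step,n,r=[float(v) for v in sys.argv[1:5]]; z=float(sys.argv[5]) if len(sys.argv)>5 else .1905
s=bot.read_state(); p=s["tcp_pos"]; q=R.from_quat(s["orientation"])
t=topan(p+q.apply([0,0,.15])); print("t",s["t"],"edge pan mm",t*1000,"ang",np.degrees(np.arctan2(t[1],t[0])),"F",s["wrist_force"],"rot",rel(p,rot(0,.05))[1])
o=[]
for i in range(1,int(n)+1):
    a=np.radians(a0-step*i); w=world([r*np.cos(a),r*np.sin(a),0]); w[2]=z; o.append(np.array(rel(w)[0]).round(1).tolist())
print(o)
E
python3 stir.py 180 12 10 .056
```

```text
t 7.7667 edge pan mm [-77.8587  -0.209    0.1149] ang -179.84622652248626 F [-1.6308  1.225   8.336 ] rot [-0.0, 0.1, 0.1]
[[2.3, -1.2, -0.4], [2.7, -2.3, -0.4], [3.2, -3.3, -0.4], [4.0, -4.2, -0.4], [5.0, -4.9, -0.4], [6.0, -5.3, -0.4], [7.2, -5.6, -0.4], [8.4, -5.6, -0.4], [9.5, -5.3, -0.4], [10.6, -4.8, -0.4]]
```

Call:
play_rows(
  slide=[
    [0.6,0,-0.4],
    [1.5,-0.5,-0.4],
    [2.3,-1.2,-0.4],
    [2.7,-2.3,-0.4],
    [3.2,-3.3,-0.4],
    [4.0,-4.2,-0.4],
    [5.0,-4.9,-0.4],
    [6.0,-5.3,-0.4],
    [7.2,-5.6,-0.4],
    [8.4,-5.6,-0.4],
  ],
  rotation=[
    [0,0,0],
    [0,0,0],
    [0,0,0],
    [0,0,0],
    [0,0,0],
    [0,0,0],
    [0,0,0],
    [0,0,0],
    [0,0,0],
    [0,0,0],
  ],
)

```text
t: 8.6
tcp_pos: [0.5827, -0.1908, 0.19]
orientation: [1.0, 0.027, -0.001, -0.0]
wrist_force: [-0.9, -0.7, 0.8]
width: 0.0195
```

```bash
python3 stir.py 90 12 10 .056
```

```text
t 8.6 edge pan mm [ 7.3677 56.9427  3.983 ] ang 82.62761829265627 F [-0.9155 -0.7101  0.8381] rot [-0.0, 0.1, 0.2]
[[0.4, 0.2, -0.0], [1.5, 0.6, -0.0], [2.5, 1.2, -0.1], [3.4, 2.0, -0.1], [4.1, 2.9, -0.1], [4.6, 4.0, -0.1], [4.8, 5.1, -0.1], [4.8, 6.3, -0.1], [4.6, 7.4, -0.1], [4.1, 8.5, -0.1]]
```

Call:
play_rows(
  slide=[
    [0.5,0.2,0],
    [1.5,0.6,0],
    [2.5,1.2,0],
    [3.4,2.0,0],
    [4.1,2.9,0],
    [4.6,4.0,0],
    [4.8,5.1,0],
    [4.8,6.3,0],
    [4.6,7.4,0],
    [4.1,8.5,0],
  ],
  rotation=[
    [0,0,0],
    [0,0,0],
    [0,0,0],
    [0,0,0],
    [0,0,0],
    [0,0,0],
    [0,0,0],
    [0,0,0],
    [0,0,0],
    [0,0,0],
  ],
)

```text
t: 9.43
tcp_pos: [0.628, -0.275, 0.1898]
orientation: [1.0, 0.026, -0.001, -0.0]
wrist_force: [-0.1, -0.2, -0.7]
width: 0.0193
```

```bash
python3 stir.py -31 12 10 .056
```

```text
t 9.4333 edge pan mm [ 48.4402 -29.3812   3.7818] ang -31.238733966230154 F [-0.0919 -0.2267 -0.6607] rot [-0.0, 0.1, 0.2]
[[-0.8, 0.9, -0.1], [-1.6, 1.6, -0.1], [-2.7, 2.2, -0.1], [-3.8, 2.6, -0.1], [-5.0, 2.6, -0.1], [-6.1, 2.5, -0.1], [-7.2, 2.1, -0.1], [-8.2, 1.5, -0.1], [-9.1, 0.7, -0.1], [-9.8, -0.2, -0.1]]
```

Call:
play_rows(
  slide=[
    [-0.8,0.9,0],
    [-1.6,1.6,0],
    [-2.7,2.2,0],
    [-3.8,2.6,0],
    [-5.0,2.6,0],
    [-6.1,2.5,0],
    [-7.2,2.1,0],
    [-8.2,1.5,0],
    [-9.1,0.7,0],
    [-9.8,-0.2,0],
  ],
  rotation=[
    [0,0,0],
    [0,0,0],
    [0,0,0],
    [0,0,0],
    [0,0,0],
    [0,0,0],
    [0,0,0],
    [0,0,0],
    [0,0,0],
    [0,0,0],
  ],
)

```text
t: 10.27
tcp_pos: [0.528, -0.2782, 0.1899]
orientation: [1.0, 0.026, -0.001, 0.0]
wrist_force: [-0.3, 0.3, -0.3]
width: 0.019
```

```bash
python3 stir.py -151 12 10 .056
```

```text
t 10.2667 edge pan mm [-51.821  -27.723    3.9472] ang -151.85426689860194 F [-0.2926  0.2753 -0.3329] rot [0.0, 0.1, 0.1]
[[-0.2, -1.1, -0.1], [-0.4, -2.3, -0.1], [-0.4, -3.4, -0.1], [-0.1, -4.6, -0.1], [0.4, -5.6, -0.1], [1.1, -6.6, -0.1], [2.0, -7.4, -0.1], [3.0, -7.9, -0.1], [4.1, -8.3, -0.1], [5.3, -8.4, -0.1]]
```

Forces are tiny and tracking is good, so I start the second turn.

Call:
play_rows(
  slide=[
    [-0.2,-1.1,0],
    [-0.4,-2.3,0],
    [-0.4,-3.4,0],
    [-0.1,-4.6,0],
    [0.4,-5.6,0],
    [1.1,-6.6,0],
    [2.0,-7.4,0],
    [3.0,-7.9,0],
    [4.1,-8.3,0],
    [5.3,-8.4,0],
  ],
  rotation=[
    [0,0,0],
    [0,0,0],
    [0,0,0],
    [0,0,0],
    [0,0,0],
    [0,0,0],
    [0,0,0],
    [0,0,0],
    [0,0,0],
    [0,0,0],
  ],
)

```text
t: 11.1
tcp_pos: [0.578, -0.1906, 0.1897]
orientation: [1.0, 0.026, -0.001, 0.0]
wrist_force: [-0.0, -0.2, 0.2]
width: 0.0191
```

```bash
python3 stir.py 89 12 10 .056
```

```text
t 11.1 edge pan mm [ 2.5795 57.3419  3.7039] ang 87.4243534130798 F [-0.0023 -0.1917  0.1529] rot [-0.0, 0.1, 0.1]
[[1.0, 0.3, -0.1], [2.1, 0.7, -0.1], [3.1, 1.3, -0.1], [3.9, 2.1, -0.1], [4.6, 3.0, -0.1], [5.1, 4.1, -0.1], [5.3, 5.3, -0.1], [5.2, 6.4, -0.1], [5.0, 7.6, -0.1], [4.5, 8.6, -0.1]]
```

Call:
play_rows(
  slide=[
    [1.0,0.3,0],
    [2.1,0.7,0],
    [3.1,1.3,0],
    [3.9,2.1,0],
    [4.6,3.0,0],
    [5.1,4.1,0],
    [5.3,5.3,0],
    [5.2,6.4,0],
    [5.0,7.6,0],
    [4.5,8.6,0],
  ],
  rotation=[
    [0,0,0],
    [0,0,0],
    [0,0,0],
    [0,0,0],
    [0,0,0],
    [0,0,0],
    [0,0,0],
    [0,0,0],
    [0,0,0],
    [0,0,0],
  ],
)

```text
t: 11.93
tcp_pos: [0.6272, -0.2759, 0.1894]
orientation: [1.0, 0.026, -0.001, 0.0]
wrist_force: [0.1, 0.4, -0.4]
width: 0.0195
```

```bash
python3 stir.py -31 12 10 .056
```

```text
t 11.9333 edge pan mm [ 47.4652 -30.3747   3.3862] ang -32.6166234333707 F [ 0.1345  0.4335 -0.3968] rot [0.0, 0.1, 0.1]
[[-0.7, 0.8, -0.1], [-1.6, 1.6, -0.1], [-2.6, 2.1, -0.1], [-3.7, 2.5, -0.1], [-4.9, 2.6, -0.1], [-6.0, 2.4, -0.1], [-7.2, 2.0, -0.1], [-8.2, 1.4, -0.1], [-9.0, 0.6, -0.1], [-9.7, -0.3, -0.1]]
```

Call:
play_rows(
  slide=[
    [-0.7,0.8,0],
    [-1.6,1.6,0],
    [-2.6,2.1,0],
    [-3.7,2.5,0],
    [-4.9,2.6,0],
    [-6.0,2.4,0],
    [-7.2,2.0,0],
    [-8.2,1.4,0],
    [-9.0,0.6,0],
    [-9.7,-0.3,0],
  ],
  rotation=[
    [0,0,0],
    [0,0,0],
    [0,0,0],
    [0,0,0],
    [0,0,0],
    [0,0,0],
    [0,0,0],
    [0,0,0],
    [0,0,0],
    [0,0,0],
  ],
)

```text
t: 12.77
tcp_pos: [0.5283, -0.2779, 0.1897]
orientation: [1.0, 0.025, -0.001, 0.0]
wrist_force: [-0.7, -0.0, -0.4]
width: 0.0192
```

Call:
play_rows(
  slide=[
    [-0.2,-1.1,0],
    [-0.3,-1.8,0],
    [-0.3,-2,0],
    [-0.3,-2,0],
  ],
  rotation=[
    [0,0,0],
    [0,0,0],
    [0,0,0],
    [0,0,0],
  ],
)

```text
t: 13.1
tcp_pos: [0.5246, -0.2571, 0.19]
orientation: [1.0, 0.026, -0.001, 0.001]
wrist_force: [0.1, 0.5, -0.8]
width: 0.0196
```

```bash
python3 stir.py 180 12 1 .056; python3 - <<'E'
from h import *
im=np.vstack([cv2.resize(bot.capture("top")[140:280,360:490],(390,420)) ,np.zeros((0,390,3),np.uint8)])
s=cv2.resize(bot.capture("side")[105:195,280:400],(400,300)); I=np.zeros((420,800,3),np.uint8); I[:,:390]=im; I[:300,395:795]=s
cv2.imwrite("pics/p4.png",I)
E
```

```text
t 13.1 edge pan mm [-54.0766  -6.5776   4.0357] ang -173.0649303579625 F [ 0.0542  0.4605 -0.84  ] rot [0.1, 0.1, 0.2]
[[-0.1, -1.8, -0.0]]
```

View pics/p4.png

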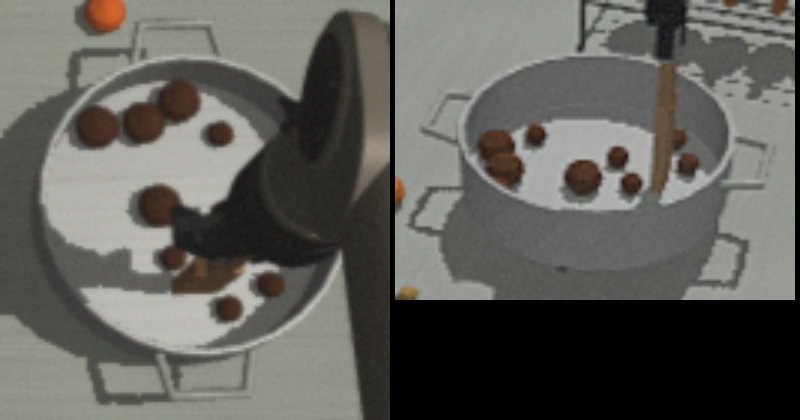

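After two turns the large nuts sit at far-left, crop pixels (98,127), (145,122), (180,100) and (158,205). Small nuts show at (172,258), (229,308), (271,285) and (220,133). No large nut is clearly on the right yet, so more stirring is needed.

```bash
cat > nuts.py <<'E'
from h import *
E
python3 - <<'E'
from h import *
c=bot.get_calibration("top"); B=lambda x,y:(360+x/3,140+y/3)
for x,y in [(98,127),(145,122),(180,100),(158,205)]: print("L",(topan(onz(c,*B(x,y),.052))*1000).round())
for x,y in [(172,258),(229,308),(271,285),(220,133)]: print("s",(topan(onz(c,*B(x,y),.046))*1000).round())
print(bot.read_state()["q"])
E
cat > sweep.py <<'E'
from h import *
import sys  # args: list of ang,r,yawdeg
s=bot.read_state(); p=s["tcp_pos"]; q=R.from_quat(s["orientation"])
t=topan(p+q.apply([0,0,.15])); print("t",s["t"],"edge",t*1000,"F",s["wrist_force"])
S=[];T=[]
for a in sys.argv[1:]:
    g,r,y=[float(v) for v in a.split(",")]; w=world([r*np.cos(np.radians(g)),r*np.sin(np.radians(g)),0]); w[2]=.190
    x,v=rel(w,rot(0,.05+np.radians(y))); S.append(np.round(x,1).tolist()); T.append(np.round(v,0).tolist())
print(S);print(T)
E
python3 sweep.py 170,.056,0 155,.057,0 142,.06,0 130,.063,0 120,.067,0 111,.071,0 103,.075,0 96,.077,0 90,.078,0
```

```text
L [74. 62. 16.]
L [77. 24. 16.]
L [94. -6. 16.]
L [ 7. 19. 16.]
s [-35.  10.  10.]
s [-77. -31.  10.]
s [-60. -66.  10.]
s [ 67. -38.  10.]
[ 0.9489  0.4128 -0.7264  1.7501  0.3063  1.0967 -1.398 ]
t 13.2 edge [-54.1205  -7.9475   3.8148] F [-0.2058 -0.3639 -0.9161]
[[-0.1, -1.8, -0.0], [0.2, -3.2, -0.0], [0.6, -4.5, -0.0], [1.3, -5.6, -0.0], [2.0, -6.6, -0.0], [2.8, -7.4, -0.0], [3.7, -8.1, -0.0], [4.6, -8.4, -0.0], [5.4, -8.6, -0.0]]
[[0.0, 0.0, 0.0], [0.0, 0.0, 0.0], [0.0, 0.0, 0.0], [0.0, 0.0, 0.0], [0.0, 0.0, 0.0], [0.0, 0.0, 0.0], [0.0, 0.0, 0.0], [0.0, 0.0, 0.0], [0.0, 0.0, 0.0]]
```

Call:
play_rows(
  slide=[
    [-0.1,-1.5,0],
    [0.2,-3.2,0],
    [0.6,-4.5,0],
    [1.3,-5.6,0],
    [2.0,-6.6,0],
    [2.8,-7.4,0],
    [3.7,-8.1,0],
    [4.6,-8.4,0],
    [5.4,-8.6,0],
  ],
  rotation=[
    [0,0,0],
    [0,0,0],
    [0,0,0],
    [0,0,0],
    [0,0,0],
    [0,0,0],
    [0,0,0],
    [0,0,0],
    [0,0,0],
  ],
)

```text
t: 13.95
tcp_pos: [0.5756, -0.1692, 0.1896]
orientation: [1.0, 0.026, -0.001, 0.001]
wrist_force: [0.3, 0.8, -0.6]
width: 0.019
```

```bash
python3 sweep.py 82,.078,-7 75,.078,-14 68,.078,-21 61,.078,-28 54,.078,-35 47,.078,-42 40,.078,-49 33,.078,-56 33,.078,-56 33,.078,-56
```

```text
t 13.95 edge [ 1.2271 78.6678  3.5508] F [ 0.2849  0.7844 -0.5561]
[[0.9, 0.2, -0.0], [1.9, 0.4, -0.0], [2.8, 0.7, -0.0], [3.6, 1.1, -0.0], [4.4, 1.6, -0.0], [5.2, 2.2, -0.0], [5.8, 2.9, -0.0], [6.4, 3.6, -0.0], [6.4, 3.6, -0.0], [6.4, 3.6, -0.0]]
[[0.0, 0.0, 7.0], [0.0, 0.0, 14.0], [0.0, 0.0, 21.0], [0.0, 0.0, 28.0], [0.0, 0.0, 35.0], [0.0, 0.0, 42.0], [0.0, 0.0, 49.0], [0.0, 0.0, 56.0], [0.0, 0.0, 56.0], [0.0, 0.0, 56.0]]
```

Call:
play_rows(
  slide=[
    [0.9,0.2,0],
    [1.9,0.4,0],
    [2.8,0.7,0],
    [3.6,1.1,0],
    [4.4,1.6,0],
    [5.2,2.2,0],
    [5.8,2.9,0],
    [6.4,3.6,0],
    [6.4,3.6,0],
    [6.4,3.6,0],
  ],
  rotation=[
    [0,0,7],
    [0,0,14],
    [0,0,21],
    [0,0,28],
    [0,0,35],
    [0,0,42],
    [0,0,49],
    [0,0,56],
    [0,0,56],
    [0,0,56],
  ],
)

```text
t: 14.78
tcp_pos: [0.6416, -0.2024, 0.189]
orientation: [0.895, -0.446, -0.001, 0.001]
wrist_force: [0.7, 0.2, -0.5]
width: 0.0196
```

```bash
python3 - <<'E'
from h import *
s=bot.read_state();print(s["t"],topan(s["tcp_pos"]),s["wrist_force"])
print(rel(np.array(s["tcp_pos"])+[0,0,.15]))
E
```

```text
14.7833 [0.0658 0.0424 0.153 ] [ 0.7386  0.1772 -0.4724]
([-0.01, 0.04, -15.0], [0.0, 0.0, 0.0])
```

Call:
play_rows(
  slide=[
    [0,0,-3],
    [0,0,-7],
    [0,0,-11],
    [0,0,-15],
    [0,0,-15],
  ],
  rotation=[
    [0,0,0],
    [0,0,0],
    [0,0,0],
    [0,0,0],
    [0,0,0],
  ],
)

```text
t: 15.2
tcp_pos: [0.6455, -0.2018, 0.3491]
orientation: [0.896, -0.445, 0.007, -0.001]
wrist_force: [0.8, 0.0, 1.3]
width: 0.0194
```

```bash
python3 - <<'E'
from h import *
print(bot.read_state()["tcp_pos"])
print(rel([.52,-.1,.34],rot(0,.0)),rel([.54,.1,.34],rot(0,.0)))
E
```

```text
[ 0.6455 -0.2018  0.3491]
([-15.71, 3.84, 0.7], [-0.1, -0.8, -52.8]) ([-30.43, -9.84, 0.63], [-0.1, -0.8, -52.8])
```

Call:
play_rows(
  slide=[
    [-4,1,0.5],
    [-8,2,0.5],
    [-12,3,0.5],
    [-15.7,3.8,0.5],
    [-18.5,1,0.5],
    [-21.5,-2,0.5],
    [-24.5,-4.5,0.5],
    [-27.5,-7,0.5],
    [-30.4,-9.8,0.5],
    [-30.4,-9.8,0.5],
  ],
  rotation=[
    [0,0,-7],
    [0,0,-14],
    [0,0,-21],
    [0,0,-28],
    [0,0,-35],
    [0,0,-42],
    [0,0,-49],
    [0,0,-52.8],
    [0,0,-52.8],
    [0,0,-52.8],
  ],
)

```text
t: 16.03
tcp_pos: [0.5379, 0.1108, 0.3419]
orientation: [1.0, 0.009, 0.007, -0.001]
wrist_force: [-1.7, 1.4, -0.5]
width: 0.0193
```

```bash
python3 - <<'E'
from h import *
s=bot.read_state();print(s["t"],s["tcp_pos"])
t=bot.capture("top"); cv2.imwrite("pics/top5.png",t)
I=np.zeros((420,800,3),np.uint8); I[:,:390]=cv2.resize(t[140:280,360:490],(390,420),interpolation=cv2.INTER_CUBIC); I[:300,395:795]=cv2.resize(bot.capture("side")[105:195,280:400],(400,300))
cv2.imwrite("pics/p5.png",I)
E
```

```text
16.0333 [0.5379 0.1108 0.3419]
```

View pics/p5.png

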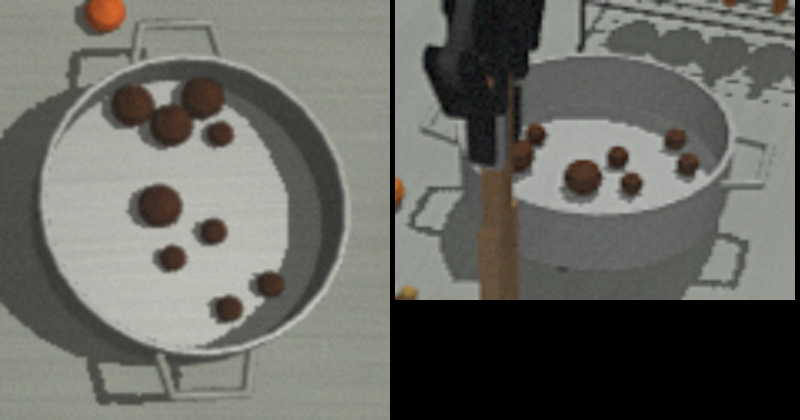

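All nine nuts are in the pan. The rightmost large nut is at (203,97) and the leftmost small one is at (172,258). I measure their margins against the line through the handles.

```bash
cat > nuts.py <<'E'
from h import *
import sys
t=cv2.imread(sys.argv[1]); c=bot.get_calibration("top"); h=cv2.cvtColor(t,cv2.COLOR_BGR2HSV)
m=((h[...,1]>110)&(h[...,2]<140)).astype(np.uint8); m[:155]=0; m[265:]=0; m[:,:372]=0; m[:,480:]=0
n,l,st,ce=cv2.connectedComponentsWithStats(m)
f,nr=onz(c,*(360+(573-390)/3.1,140+24/3.1),.08),onz(c,*(360+(609-390)/3.1,140+407/3.1),.08)
u=(f-nr)[:2]/np.linalg.norm((f-nr)[:2])
for i in range(1,n):
    if st[i,4]<15: continue
    p=onz(c,*ce[i],.052 if st[i,4]>90 else .046); d=p[:2]-nr[:2]
    print(st[i,4],"px",(ce[i]-[360,140])*3,"pan mm",(topan(p)*1000).round(1)[:2],"y vs handle line mm",1000*(u[0]*d[1]-u[1]*d[0]))
E
python3 nuts.py pics/top5.png; python3 - <<'E'
from h import *
print(topan([.5798,-.2509,.036]))
t=cv2.imread("pics/top5.png"); 
# rim circle centre check via side of handles: print handle bar edge rows
g=cv2.cvtColor(t,cv2.COLOR_BGR2GRAY); print(g[144:152,402:434:2]); print(g[266:276,408:448:2])
E
```

```text
72 px [206.      95.6667] pan mm [ 98.8 -29.5] y vs handle line mm -26.364408927107167
69 px [135.1304 101.7826] pan mm [95.8 28.8] y vs handle line mm 31.898487562260755
64 px [176.0625 122.7656] pan mm [76.7 -3. ] y vs handle line mm 0.10165311967849817
17 px [222.8824 132.5294] pan mm [ 67.  -40.2] y vs handle line mm -37.12547022304822
59 px [163.7797 204.661 ] pan mm [ 8.8 13. ] y vs handle line mm 15.987398109836889
17 px [174.8824 256.7647] pan mm [-34.1   7.9] y vs handle line mm 10.846297246947259
16 px [274.3125 284.0625] pan mm [-59.  -68.6] y vs handle line mm -65.75800261413782
17 px [231.7059 307.7647] pan mm [-76.6 -33.1] y vs handle line mm -30.262714929860728
[ 0.0017 -0.003   0.    ]
[[143 145 142 143 147 143 142 142 142 143 144 146 145 142 142 141]
 [142 141 145 141 136 138 143 139 141 140 140 140 143 144 143 144]
 [143 141 139 124 132 114 119 129 130 129 129 131 144 139 144 140]
 [142 140 123 127 132 130 133 137 147 154 150 156 158 156 155 141]
 [145 135 131 149 137 135 131 133 129 131 128 128 125 122 139 141]
 [145 130 132 124 113 106 107 111 102 100 112 102 102 
[... 298 characters left out ...]
 116 129
  137 145]
 [145 146 140 102 137  78 140 146 139 140 139 138 137 138 142 140 114 130
  142 146]
 [147 143 143 114 128 101 137 141 124 123 121 109 113 115 122 115  97 136
  139 145]
 [143 141 140 123 117 122 122 128 124 127 128 127 126 127 128 131 131 147
  132 145]
 [ 94  93  89  88 103 141 149 152 158 158 157 161 158 153 148 147 141 142
  145 145]
 [ 80  79  75  77  94 135 135 129 128 132 134 133 132 128 125 129 121 128
  145 146]
 [ 82  85  85  87  87 106 115 116 110 127 125 121 139 141 142 143 139 141
  147 143]
 [132 133 134 133 134 137 140 139 135 138 141 139 143 146 144 145 145 147
  143 145]
 [142 143 144 146 143 143 144 142 145 145 141 144 146 142 144 145 149 143
  147 146]]
```

The small nut on the left has only about 8–11 mm of margin, which isn't clear enough. I set the blade beside it and nudge it further left.

```bash
python3 - <<'E'
from h import *
w=world([-.038,-.024,0]); w[2]=.30; print(rel(w,rot(0,.05)),w)
E
```

```text
([-0.12, 37.59, 4.3], [0.3, -0.7, -2.4]) [ 0.5412 -0.2739  0.3   ]
```

Call:
play_rows(
  slide=[
    [0,4,0],
    [0,8,0],
    [0,12,0],
    [0,16,0],
    [0,20,0],
    [0,24,0],
    [0,28,0.5],
    [-0.1,32,1],
    [-0.1,36,2],
    [-0.1,37.6,3],
  ],
  rotation=[
    [0,-0.7,-2.4],
    [0,-0.7,-2.4],
    [0,-0.7,-2.4],
    [0,-0.7,-2.4],
    [0,-0.7,-2.4],
    [0,-0.7,-2.4],
    [0,-0.7,-2.4],
    [0,-0.7,-2.4],
    [0,-0.7,-2.4],
    [0,-0.7,-2.4],
  ],
)

```text
t: 16.97
tcp_pos: [0.5384, -0.2837, 0.3119]
orientation: [1.0, 0.02, -0.001, 0.005]
wrist_force: [-0.3, -1.1, -2.1]
width: 0.0191
```

Call:
play_rows(
  slide=[
    [0,0.3,1],
    [0,0.3,1],
    [0,0.3,1],
  ],
  rotation=[
    [0,0,0],
    [0,0,0],
    [0,0,0],
  ],
)

```text
t: 17.22
tcp_pos: [0.5377, -0.286, 0.301]
orientation: [1.0, 0.02, -0.002, 0.004]
wrist_force: [0.8, 1.8, -0.8]
width: 0.0196
```

```bash
python3 - <<'E'
from h import *
w=world([-.038,-.024,0]); w[2]=.191; print(rel(w,rot(0,.05)),bot.read_state()["tcp_pos"])
E
```

```text
([0.44, -1.28, 10.99], [0.4, 0.2, -0.6]) [ 0.5377 -0.286   0.301 ]
```

Call:
play_rows(
  slide=[
    [0.4,-1.3,1],
    [0.4,-1.3,4],
    [0.4,-1.3,7],
    [0.4,-1.3,7],
    [0.4,-1.3,7],
  ],
  rotation=[
    [0.4,0.2,-0.6],
    [0.4,0.2,-0.6],
    [0.4,0.2,-0.6],
    [0.4,0.2,-0.6],
    [0.4,0.2,-0.6],
  ],
)

```text
t: 17.63
tcp_pos: [0.5407, -0.2704, 0.2302]
orientation: [1.0, 0.027, -0.001, -0.001]
wrist_force: [-0.1, -0.4, 0.6]
width: 0.0189
```

```bash
python3 - <<'E'
from h import *
w=world([-.038,-.024,0]); w[2]=.191; print(rel(w,rot(0,.05)),bot.read_state()["tcp_pos"])
E
```

```text
([0.04, 0.36, 3.92], [-0.1, 0.1, 0.3]) [ 0.5407 -0.2704  0.2302]
```

Call:
play_rows(
  slide=[
    [0,0.4,0],
    [0,0.4,1],
    [0,0.4,2],
    [0,0.4,3],
    [0,0.4,3.8],
    [0,0.4,3.8],
  ],
  rotation=[
    [0,0,0],
    [0,0,0],
    [0,0,0],
    [0,0,0],
    [0,0,0],
    [0,0,0],
  ],
)

```text
t: 18.13
tcp_pos: [0.5394, -0.2739, 0.1897]
orientation: [1.0, 0.027, -0.003, -0.002]
wrist_force: [-0.8, -1.0, -1.1]
width: 0.0191
```

Call:
play_rows(
  slide=[
    [0,-0.5,0],
    [0,-1,0],
    [0,-1.5,0],
    [0,-2,0],
    [0,-2.2,0],
    [0,-2.2,0],
    [0,-1.7,0],
  ],
  rotation=[
    [0,0,0],
    [0,0,0],
    [0,0,0],
    [0,0,0],
    [0,0,0],
    [0,0,0],
    [0,0,0],
  ],
)

```text
t: 18.72
tcp_pos: [0.5388, -0.2558, 0.1902]
orientation: [1.0, 0.028, -0.003, -0.002]
wrist_force: [-0.1, 0.6, 0.6]
width: 0.019
```

Call:
play_rows(
  slide=[
    [0,0,-3],
    [0,0,-7],
    [0,0,-11],
    [0,0,-15],
    [0,0,-15],
  ],
  rotation=[
    [0,0,0],
    [0,0,0],
    [0,0,0],
    [0,0,0],
    [0,0,0],
  ],
)

```text
t: 19.13
tcp_pos: [0.5436, -0.2578, 0.3496]
orientation: [1.0, 0.028, 0.005, 0.002]
wrist_force: [1.7, 0.4, 0.1]
width: 0.0195
```

```bash
python3 - <<'E'
from h import *
print(rel([.535,.1,.34],rot(0,.0)),bot.read_state()["tcp_pos"])
E
```

```text
([1.11, -35.78, 0.82], [0.2, -0.5, 3.2]) [ 0.5436 -0.2578  0.3496]
```

Call:
play_rows(
  slide=[
    [0,-4,0],
    [0,-8,0],
    [0,-12,0],
    [0.5,-16,0],
    [0.5,-20,0],
    [0.5,-24,0],
    [1,-28,0.5],
    [1,-32,0.5],
    [1.1,-35.8,0.8],
    [1.1,-35.8,0.8],
  ],
  rotation=[
    [0.2,-0.5,3.2],
    [0.2,-0.5,3.2],
    [0.2,-0.5,3.2],
    [0.2,-0.5,3.2],
    [0.2,-0.5,3.2],
    [0.2,-0.5,3.2],
    [0.2,-0.5,3.2],
    [0.2,-0.5,3.2],
    [0.2,-0.5,3.2],
    [0.2,-0.5,3.2],
  ],
)

```text
t: 19.97
tcp_pos: [0.533, 0.1102, 0.3407]
orientation: [1.0, 0.006, 0.001, -0.003]
wrist_force: [-0.7, 0.4, -0.1]
width: 0.0188
```

```bash
python3 - <<'E'
from h import *
cv2.imwrite("pics/top6.png",bot.capture("top"))
s=bot.read_state(); print(s["t"],s["tcp_pos"]); print(rel([.583,.219,.31],rot(0,.0)))
E
python3 nuts.py pics/top6.png
```

```text
20.0167 [0.5339 0.1055 0.3405]
([5.0, -11.3, 3.08], [-0.1, -0.1, 0.5])
73 px [205.7671  95.0548] pan mm [ 99.3 -29.3] y vs handle line mm -26.22324572768701
77 px [134.9221 102.7013] pan mm [95. 29.] y vs handle line mm 32.13236333954109
67 px [176.0149 121.5224] pan mm [77.8 -3. ] y vs handle line mm 0.04718284095711102
62 px [163.8387 203.9516] pan mm [ 9.3 12.9] y vs handle line mm 15.889618588684867
17 px [156.5294 251.1176] pan mm [-28.9  22.1] y vs handle line mm 25.028858304901192
18 px [273.     283.6667] pan mm [-58.6 -67.6] y vs handle line mm -64.75480588214253
15 px [231.2 307. ] pan mm [-76.  -32.8] y vs handle line mm -29.92402349412509
```

The nut is now about 22–25 mm left of the line. The left side has a small nut (+22 mm) and large nuts (+29 and +13 mm). The right side has a large nut (−29 mm) and small nuts (−33 and −68 mm). The paddle goes back to the caddy next.

Call:
play_rows(
  slide=[
    [2,-3.5,0],
    [4,-7,0],
    [5,-10,0.5],
    [5,-11.3,1.5],
    [5,-11.3,3],
    [5,-11.3,3],
    [5,-11.3,3],
  ],
  rotation=[
    [0,0,0.5],
    [0,0,0.5],
    [0,0,0.5],
    [0,0,0.5],
    [0,0,0.5],
    [0,0,0.5],
    [0,0,0.5],
  ],
)

```text
t: 20.6
tcp_pos: [0.5836, 0.2166, 0.3098]
orientation: [1.0, -0.001, -0.0, 0.0]
wrist_force: [0.1, 0.4, -1.0]
width: 0.0194
```

```bash
python3 - <<'E'
from h import *
s=bot.read_state(); p=s["tcp_pos"]; r=R.from_quat(s["orientation"]); print(s["t"],p,s["wrist_force"]); print(rel([.583,.220,.17],rot(0,.0)))
I=np.zeros((400,800,3),np.uint8)
for i,(n,v0,u0) in enumerate([("side",160,200),("top",150,170)]):
    c=bot.get_calibration(n); im=bot.capture(n); 
    for y in (-.018,.018):
        cv2.circle(im,tuple(int(v) for v in proj(c,p+r.apply([0,y,.15]))),1,(0,255,0),-1)
    I[:,i*400:i*400+400]=cv2.resize(im[v0:v0+160,u0:u0+160],(400,400))
cv2.imwrite("pics/p7.png",I)
E
```

```text
20.6 [0.5836 0.2166 0.3098] [ 0.1465  0.3792 -1.025 ]
([-0.05, -0.34, 13.98], [0.0, 0.0, -0.1])
```

View pics/p7.png

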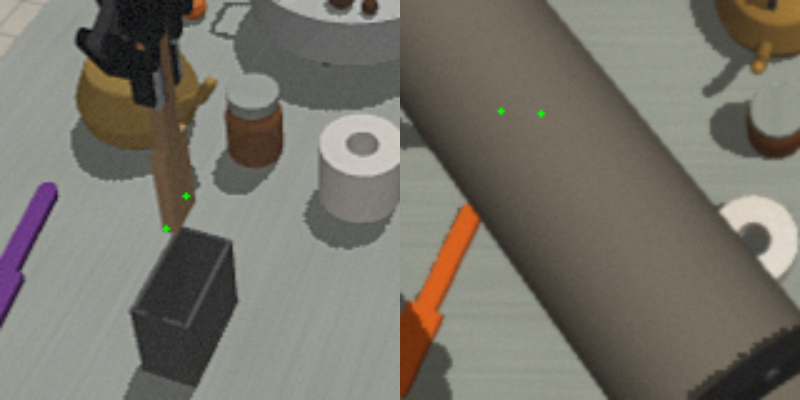

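The blade's bottom corners sit about 4 mm toward the robot from prediction, well inside the ±15 mm slack. I shift 2 mm forward and lower.

Call:
play_rows(
  slide=[
    [0.2,-0.3,2],
    [0.2,-0.3,5],
    [0.2,-0.3,8],
    [0.2,-0.3,11],
    [0.2,-0.3,13.5],
    [0.2,-0.3,14],
    [0.2,-0.3,14],
  ],
  rotation=[
    [0,0,0],
    [0,0,0],
    [0,0,0],
    [0,0,0],
    [0,0,0],
    [0,0,0],
    [0,0,0],
  ],
)

```text
t: 21.28
tcp_pos: [0.5863, 0.2186, 0.1706]
orientation: [1.0, -0.002, 0.0, 0.0]
wrist_force: [0.7, 0.6, -0.9]
width: 0.0185
```

Call:
play_rows(
  slide=[
    [0,0,0.3],
    [0,0,0.6],
    [0,0,0.9],
    [0,0,1.1],
    [0,0,1.1],
  ],
  rotation=[
    [0,0,0],
    [0,0,0],
    [0,0,0],
    [0,0,0],
    [0,0,0],
  ],
)

```text
t: 21.7
tcp_pos: [0.5864, 0.2186, 0.1599]
orientation: [1.0, -0.002, 0.0, 0.0]
wrist_force: [-1.8, -0.3, -0.7]
width: 0.0192
```

Call:
play_rows(
  slide=[
    [0,0,0.2],
    [0,0,0.4],
    [0,0,0.5],
    [0,0,0.5],
  ],
  rotation=[
    [0,0,0],
    [0,0,0],
    [0,0,0],
    [0,0,0],
  ],
)

```text
t: 22.03
tcp_pos: [0.5865, 0.2188, 0.1552]
orientation: [1.0, -0.002, 0.001, -0.0]
wrist_force: [-1.1, 0.3, 1.6]
width: 0.0191
```

Call:
play_rows(
  slide=[
    [0,0,0],
    [0,0,0],
    [0,0,0],
    [0,0,0],
    [0,0,0],
    [0,0,0],
    [0,0,0],
    [0,0,0],
  ],
  rotation=[
    [0,0,0],
    [0,0,0],
    [0,0,0],
    [0,0,0],
    [0,0,0],
    [0,0,0],
    [0,0,0],
    [0,0,0],
  ],
  fingers=1,
)

```text
t: 22.7
tcp_pos: [0.5865, 0.2188, 0.1552]
orientation: [1.0, -0.002, 0.001, -0.0]
wrist_force: [0.5, -0.0, 0.5]
width: 0.0852
```

Call:
play_rows(
  slide=[
    [0,0,-1],
    [0,0,-3],
    [0,0,-6],
    [0,0,-10],
    [0,0,-14],
    [0,0,-16],
    [0,0,-16],
    [0,0,-16],
    [0,0,-16],
    [0,0,-16],
  ],
  rotation=[
    [0,0,0],
    [0,0,0],
    [0,0,0],
    [0,0,0],
    [0,0,0],
    [0,0,0],
    [0,0,0],
    [0,0,0],
    [0,0,0],
    [0,0,0],
  ],
)

```text
t: 23.53
tcp_pos: [0.5857, 0.2181, 0.3135]
orientation: [1.0, -0.002, -0.001, 0.001]
wrist_force: [0.2, -0.2, 0.7]
width: 0.0857
```

```bash
python3 - <<'E'
from h import *
s=bot.read_state(); print(s["t"],s["tcp_pos"],s["wrist_force"],s["width"])
a=bot.capture("side"); t=bot.capture("top"); cv2.imwrite("pics/top8.png",t)
I=np.zeros((400,800,3),np.uint8); I[:,:400]=cv2.resize(a[160:320,200:360],(400,400)); I[:,400:]=cv2.resize(t[140:280,355:495],(400,400))
cv2.imwrite("pics/p8.png",I)
E
python3 nuts.py pics/top8.png
```

```text
23.5333 [0.5857 0.2181 0.3135] [ 0.1853 -0.234   0.7356] 0.0856679314198246
59 px [207.4576  95.7458] pan mm [ 98.7 -30.6] y vs handle line mm -27.547239925341895
70 px [134.7857 102.7714] pan mm [95.  29.2] y vs handle line mm 32.24843142324812
63 px [175.7143 121.4286] pan mm [77.8 -2.8] y vs handle line mm 0.28440462499258223
19 px [221.3684 131.6842] pan mm [ 67.8 -39. ] y vs handle line mm -35.96680612635136
58 px [164.8448 203.6379] pan mm [ 9.6 12.1] y vs handle line mm 15.061219805779826
15 px [215.6 231.4] pan mm [-14.7 -26.4] y vs handle line mm -23.431515520058102
15 px [158. 251.] pan mm [-28.9  20.9] y vs handle line mm 23.851868109208578
15 px [274.2 284.4] pan mm [-59.2 -68.5] y vs handle line mm -65.64087040959645
15 px [232.4 307.6] pan mm [-76.5 -33.7] y vs handle line mm -30.821622244710174
```

View pics/p8.png

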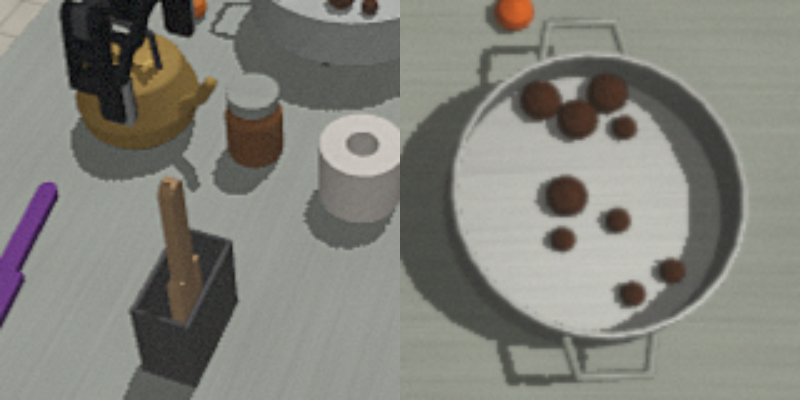

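The paddle stands in the caddy with its top at (171,183), and the robot is clear of it. All nine nuts are in the pan, with margins of 20 mm or more for the deciding ones. I hand the job in.

```bash
python3 -c "
from workcell import bot
print(bot.job_done())"
```

```text
the job is handed in; nothing more can be done
None
```

The job is handed in: the paddle is back standing in its caddy, released, with the gripper raised clear. The hand-in returned no verdict, so the result rests on my own checks.

**Stirring:** I felt the paddle down beside the near handle at about 5–8 N. I then stirred two clockwise turns at about 56 mm radius with the edge about 4 mm above the floor.

**Extra strokes:** After two turns no large nut was clearly on the right. I added a third partial sweep to push the large nuts across. One small nut was only 8–11 mm past the line, so I nudged it further left.

**Last checks at 23.5 s:** All nine nuts were in the pan.
- **Left of the handle line:** two large nuts at +29 and +12 mm, and one small nut at +21 mm.
- **Right of the handle line:** one large nut at −31 mm, and four small nuts at −26 to −69 mm.
- **Near the line:** the fourth large nut sits almost on it and is not needed.

**Disagreements:**
- The pan centre measured from the handles was about 3 mm off the one measured from the rim. The margins above use the rim, and the deciding nuts clear the line either way.
- The blade edge looked about 4 mm off its predicted place before I set it back, which was well within the caddy's slack.

In the pictures the kettle, jar and roll looked undisturbed, but I did not measure them again.

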